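Turn the clay beaker over to dry and set the bell timer

TASK

Turn the square clay beaker upside down and stand it, mouth down, in the middle of the plaster slab; the clay is still soft, so set it down gently and never let it drop. Once it stands there and you have let go of it, wind the bell timer: turn its knob past the 30-minute mark, then back down to 20 minutes, and let go. Leave the tool pot, the jar, the bowl and the spoon where they are.

Things in the scene. Friction and masses are not known exactly. Their poses are not given: they have to be found in the camera images.
- beaker_center (a point): Centre, half-way up, of the loose square grey clay beaker: 50 x 50 mm outside, 60 mm high, open-topped, walls and floor 5 mm, 0.12 to 0.25 kg. Starts upright on the bench (this point 30 mm up). z points out of the mouth; x and y are square to the side walls. Lying on a side it is stable, this point 25 mm up. Firm enough for a normal grip across two opposite walls.
- slab_top (a point): Middle of the top face of the fixed white plaster slab, 130 x 130 mm and 20 mm high; the top is 20 mm above the bench. x and y lie along its edges, z up.
- timer: Fixed round white bell timer: drum 100 mm across (foot ring 114 mm), 40 mm high, knob on top. Origin on its axis at the bench, z up. Scale on the drum's top: a thin mark per minute, longest at 0, 10, 20, 30. The 0 mark (a dot at its inner end) lies along the timer's own +x; minutes run clockwise seen from above, 0.1 rad each; the rest of the face is blank.
- dial (a joint): Angle of the timer's knob, rad: 0 at the 0 mark, growing clockwise seen from above, 0.1 rad per minute (2.0 = 20 minutes, 3.0 = the 30-minute mark), stop at 3.3. It turns freely both ways with a friction of 0.06 N m, stays where it is left and does not run down noticeably.
- dial_grip (a point): On the knob's axis at the height to grip, 72 mm above the bench. The black knob is an upright bar 44 mm long, 14 mm thick, top 80 mm above the bench, on a disc 42 mm across with its top at 48 mm. The point turns with the knob: x lies along the bar towards the end with the white pointer line, z up. Pinch the bar across its 14 mm.
- tool_pot: Bystander: white ceramic pot 66 mm across and 85 mm high with wooden tools standing in it (up to 110 mm high). Origin at the centre of its underside.
- glaze_jar: Bystander: closed white jar, 62 mm across, 100 mm high. Origin at the centre of its underside.
- bowl: Bystander: small bisque bowl, 80 mm across, 45 mm high. Origin at the centre of its underside.
- spoon: Bystander: steel spoon, 150 mm long, lying along its x axis. Origin under its middle.
Mind the look-alikes: they are no part of the job. What is shaped like the part that bears slab_top but red is not meant. There is more than one size of the part that bears beaker_center; the job needs the smaller.

How it is judged (in metres and radians):
On the way, in this order (a step that is already met when the one before it is completed fails the run):
1. the beaker stands upside down on the middle of the slab, let go of (angle between beaker_center's own z axis and vertical above 3.02 rad and horizontal distance between beaker_center and slab_top below 0.03 m and z of beaker_center in the frame of slab_top below 0.033 m and contact force between beaker and the fingers below 0.1 N and linear speed of beaker below 0.03 m/s), for 0.2 s.
2. the knob is turned past the 30-minute mark (value of joint dial above 3 rad), for 0.05 s.
3. the knob is turned back down to 20 minutes (value of joint dial between 1.9 and 2.1 rad), for 0.2 s.
At the end, for the whole second after the job is handed in: The beaker stands upside down (within 0.12 rad) and at rest on the slab, its centre within 30 mm of the slab's middle; the knob stands at 20 minutes, within 1 minute (0.1 rad) (all of step 3 and angle between beaker_center's own z axis and vertical above 3.02 rad and horizontal distance between beaker_center and slab_top below 0.03 m and z of beaker_center in the frame of slab_top below 0.033 m and linear speed of beaker below 0.03 m/s); the robot touches nothing.
It fails at once if the beaker is dropped or slammed down (it moves faster than 0.7 m/s while its centre is within 65 mm of the bench) (linear speed of beaker above 0.7 m/s and height (world z) of beaker_center below 0.065 m).
It fails at once if the tool pot, jar, bowl or spoon is moved by more than 20 mm or the pot or jar is tipped (distance of any of tool_pot, glaze_jar, bowl, spoon from where it was at the start of the episode above 0.02 m or angle between any of tool_pot, glaze_jar's own z axis and vertical above 0.4 rad).
It also fails if it takes over 72 s, if anything falls off the work surface, if the arm or the gripper's body presses on something with over 40 N, if the wrist force passes 120 N, or if a joint passes its speed limit or range.

ROBOT

A 6-joint arm with a two-finger parallel gripper is mounted at the origin on the work surface. World frame = base frame: x ahead of the robot, y to its left, z up, the work surface at z = 0. Lengths are in m, angles in degrees, forces in N, time in s.
With the tool pointing down it reaches from about 0.425 to 0.95 m from the base axis. Payload 14.7 kg.
Tool frame: the origin (TCP) lies at the very end of the fingers, on their centre line; the grasp point (between the pads) lies 19 mm behind it; z points along the fingers, x is the direction in which the jaws open and shut, and the axes are right-handed (so a half turn about z gives the same grasp; the last joint's range is limited). The gripper opens to 85 mm and grips with 20 to 120 N. Pads are 22 mm wide; open, the fingers measure 114 mm over their backs; the gripper's body (76 mm by 85 mm) begins 54 mm behind the grasp point. The pads swing forward as they close: fully open they stand 13 mm farther back than shut.
Start: joints at [-78.358, 27.513, 91.461, -0, 61.026, -2.67], TCP at [0.161, -0.63, 0.231] pointing down, gripper open.
Joint ranges: [-157.49, 157.49], [-46.99, 117.5], [13.45, 153.17], [-89.5, 269.5], [5.16, 153.95], [-167.48, 167.48]. Speed limits (degrees/s): [108.29, 108.29, 136.94, 172.46, 172.46, 172.46].

INTERFACE

Orientations are given as a 3x3 rotation matrix whose columns are the frame's x, y, z axes.
In Python, from cell import ctrl gives the robot as it stands. Calls block until the motion is done:
- ctrl.goto(position, orientation): joint-space move of the TCP to a pose.
- ctrl.line_to(position, rot=None, speed=0.15, f_stop=None): straight line of the TCP; rot=None keeps the orientation; speed is the mean speed in m/s. With f_stop (N) it stops when the force on the tool has changed by that much, and returns True; else False.
- ctrl.movej(angles): joint-space move.
- ctrl.gripper_to(opening, grip_force=None): finger opening in m; grip_force is the grip in N (None keeps the last); returns when the fingers have stopped.
- ctrl.sleep(seconds).
- ctrl.solve_ik(position, orientation): joint angles nearest the present ones, or None.
- ctrl.camera(name): name is "scene" or "top" or "wrist"; returns (picture, depth): 400x640x3 uint8, red, green, blue; 400x640 float32, m along the optical axis (not along the pixel's ray), 0 where there is no reading.
- ctrl.camera_params(name): a dict with "fx", "fy", "cx", "cy" (pixels), "k1" (the pictures are not rectified: a ray, as slopes to the right and down, at radius r is drawn at 1 + k1 r^2 times it, then the intrinsics apply), "world_from_camera" (4x4, takes a point from camera to world coordinates); the wrist camera has in their place "tool_from_camera" (4x4, takes a point from camera to tool coordinates, whose origin is the TCP and whose axes are the tool frame's). Camera axes: x right, y down, z forward; pixel columns grow to the right and rows downward; lengths in m; the calibration is good to about 2 mm. A picture is of the moment at which its call begins: read the wrist's pose just before it. camera_params takes no time and is no camera call.
A pose or a line that the arm cannot do raises ctrl.PlanningError and nothing moves.
- ctrl.hand_in(): hands the job in, once; it reports no verdict.
Readings, each from a call of its own:
- ctrl.read_time_s(): time.
- ctrl.read_qpos(): joint angles.
- ctrl.read_qvel(): joint speeds.
- ctrl.read_tau(): joint torques, N m.
- ctrl.read_ee_pos(): TCP position.
- ctrl.read_orientation(): TCP orientation.
- ctrl.read_ft_force(): force on the tool from outside, world axes, zero at the start.
- ctrl.read_wrist_torque(): the same for the moment, N m.
- ctrl.read_finger_gap(): finger opening in m.
Only numpy, scipy, OpenCV 4.12 (cv2) and the standard library are available. Lean on these libraries where they do the work, as an engineer would, in place of code of your own. Each camera call takes 0.05 s, during which the arm holds its last target. There are 200 camera calls.

## Working session

There is one attempt and no reset: what is moved stays moved. The work goes in short steps, each a Python script; the robot and the scene stay as the last script left them, time stands still between calls to the robot, and variables do not carry over. Pictures are saved under pics/ and viewed, about 8 in all and at most 12, crops included, and the job is handed in when it is done.

```bash
ls; mkdir -p pics; python3 - <<'E'
from cell import ctrl
import cv2,numpy as np
for n in("scene","top"):
    p,d=ctrl.camera(n); cv2.imwrite(f"pics/{n}0.png",p[:,:,::-1]); np.save(f"pics/{n}0.npy",d)
    print(n,ctrl.camera_params(n))
print(ctrl.camera_params("wrist"),ctrl.read_time_s())
E
```

```text
pics
scene {'fx': 419.047596083925, 'fy': 419.047596083925, 'cx': 315.05579984040975, 'cy': 198.66109213819337, 'k1': -0.0629587952579508, 'world_from_camera': array([[ 0.11558156,  0.5807689 , -0.80582156,  1.51942073],
       [ 0.99305289, -0.08558346,  0.08075533,  0.01860838],
       [-0.02206482, -0.80955726, -0.5866261 ,  0.8066989 ],
       [ 0.        ,  0.        ,  0.        ,  1.        ]])}
top {'fx': 395.42085561053716, 'fy': 395.42085561053716, 'cx': 312.56603574956125, 'cy': 202.45255517330642, 'k1': 0.010505224454790987, 'world_from_camera': array([[-0.00725886, -0.98698284,  0.1606617 ,  0.36507027],
       [-0.99972055,  0.00354811, -0.02337155,  0.1257777 ],
       [ 0.02249727, -0.16078645, -0.98673279,  1.00114449],
       [ 0.        ,  0.        ,  0.        ,  1.        ]])}
{'fx': 295.3202656690954, 'fy': 295.3202656690954, 'cx': 323.91422749963397, 'cy': 197.77289779542252, 'k1': 0.009970876637993375, 'tool_from_camera': array([[ 9.99999656e-01, -3.22610297e-04,  7.63708083e-04,
        -2.41769231e-04],
       [ 7.38974777e-05,  9.52200695e-01,  3.05473127e-01,
        -7.86975323e-02],
       [-8.25752144e-04, -3.05472966e-01,  9.52200391e-01,
        -1.42375514e-01],
       [ 0.00000000e+00,  0.00000000e+00,  0.00000000e+00,
         1.00000000e+00]])} 0.1
```

View pics/top0.png

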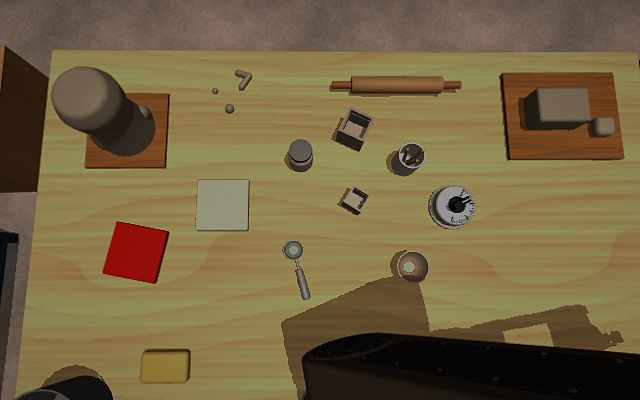

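View pics/scene0.png

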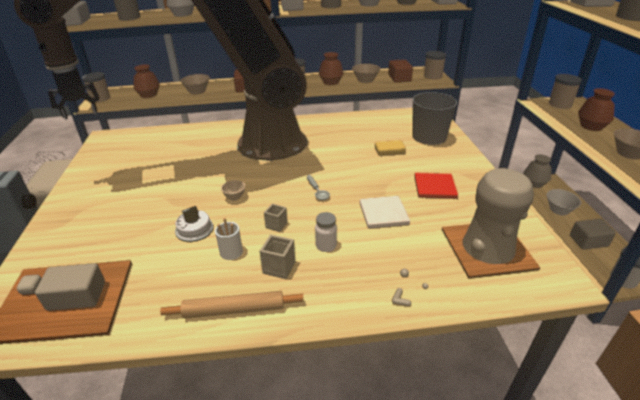

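The top view shows the small beaker at about (353,200), the white slab at (222,205), the timer at (452,206), the large beaker at (354,130), the pot at (408,158), the jar at (299,155), the bowl at (411,266) and the spoon at (298,270). Next I'll turn these into world positions and enlarge the region.

```bash
cat > h.py <<'E'
from cell import ctrl
import cv2,numpy as np
def rays(cp,uv):
    K=np.array([[cp['fx'],0,cp['cx']],[0,cp['fy'],cp['cy']],[0,0,1]])
    q=cv2.undistortPoints(np.array(uv,float).reshape(-1,1,2),K,np.array([cp['k1'],0,0,0.]))[:,0]
    return np.c_[q,np.ones(len(q))]
def onplane(cp,T,uv,z):
    r=rays(cp,uv)@T[:3,:3].T; o=T[:3,3]
    return o+r*((np.broadcast_to(z,len(r))-o[2])/r[:,2])[:,None]
def wristT():
    T=np.eye(4);T[:3,:3]=ctrl.read_orientation();T[:3,3]=ctrl.read_ee_pos()
    return T@ctrl.camera_params('wrist')['tool_from_camera']
def cloud(cp,T,d):
    v,u=np.mgrid[:400,:640]; r=rays(cp,np.c_[u.ravel(),v.ravel()])
    P=(r*d.reshape(-1,1))@T[:3,:3].T+T[:3,3]
    return P.reshape(400,640,3)
E
python3 - <<'E'
from h import *
cp=ctrl.camera_params('top');T=cp['world_from_camera']
d=np.load('pics/top0.npy');P=cloud(cp,T,d);np.save('pics/P.npy',P)
for n,u,v,z in [('beaker',353,200,.06),('slabTL',198,180,.02),('slabTR',249,180,.02),('slabBR',248,231,.02),('slabBL',195,230,.02),('timer',453,207,.04),('big',356,125,.09),('pot',410,155,.085),('jar',299,148,.1),('bowl',412,265,.045),('spoon',298,270,0)]:
    print(n,onplane(cp,T,[(u,v)],z)[0].round(3),P[v,u].round(3))
im=cv2.imread('pics/top0.png')[120:290,280:480]
cv2.imwrite('pics/c1.png',cv2.resize(im,None,fx=4,fy=3.5,interpolation=cv2.INTER_CUBIC)[:600])
cv2.imwrite('pics/c1.png',cv2.resize(cv2.imread('pics/top0.png')[140:290,285:485],None,fx=4,fy=4,interpolation=cv2.INTER_CUBIC))
E
```

```text
beaker [0.524 0.006 0.06 ] [ 0.532 -0.001  0.012]
slabTL [0.583 0.391 0.02 ] [0.583 0.391 0.019]
slabTR [0.583 0.263 0.02 ] [ 0.588  0.266 -0.001]
slabBR [0.454 0.263 0.02 ] [0.456 0.266 0.001]
slabBL [0.457 0.393 0.02 ] [0.459 0.398 0.002]
timer [ 0.509 -0.245  0.04 ] [ 0.504 -0.233  0.07 ]
big [ 0.703 -0.002  0.09 ] [ 0.73  -0.013  0.016]
pot [ 0.629 -0.131  0.085] [ 0.651 -0.153  0.008]
jar [0.642 0.136 0.1  ] [0.642 0.136 0.1  ]
bowl [ 0.368 -0.134  0.045] [ 0.368 -0.145  0.007]
spoon [0.358 0.14  0.   ] [0.358 0.139 0.016]
```

View pics/c1.png

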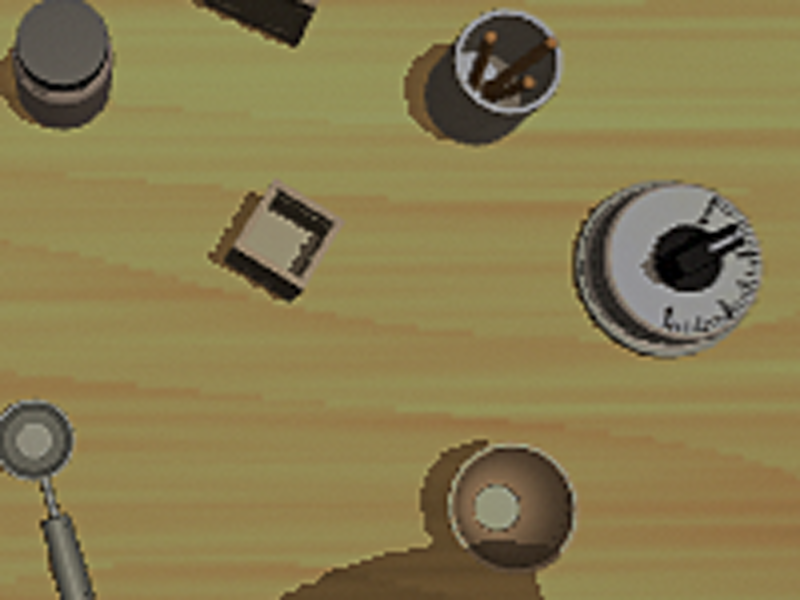

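The crop confirms that the beaker is yawed about 32°. The timer's scale runs clockwise from upper right (715,205) to bottom (668,325), and the knob bar points right and slightly up. I'll take closer wrist views of the timer and then the beaker.

```bash
python3 - <<'E'
from h import *
print(ctrl.read_orientation().round(2).tolist())
R=np.array([[0,1,0],[1,0,0],[0,0,-1.]])
def best(p):
    return ctrl.solve_ik(p,R)
for n,p in(('t',[0.50,-0.24,0.20]),('b',[0.52,0.0,0.20])):
    print(best(p))
    ctrl.goto(p,R); T=wristT(); im,d=ctrl.camera('wrist'); np.savez(f'pics/w{n}.npz',T=T,d=d); cv2.imwrite(f'pics/w{n}.png',im[:,:,::-1])
    print(ctrl.read_time_s(),ctrl.read_qpos())
a=cv2.imread('pics/wt.png')[80:330,160:480]; b=cv2.imread('pics/wb.png')[80:330,160:480]
cv2.imwrite('pics/wt_c.png',cv2.resize(a,None,fx=2.4,fy=2.4,interpolation=cv2.INTER_CUBIC)); cv2.imwrite('pics/wb_c.png',cv2.resize(b,None,fx=2.4,fy=2.4,interpolation=cv2.INTER_CUBIC))
E
```

```text
[[0.25, -0.97, -0.0], [-0.97, -0.25, 0.0], [-0.0, -0.0, -1.0]]
[-2.87727651e+01  2.19588158e+01  1.06036450e+02 -2.54444375e-14
  5.20047345e+01 -1.18772765e+02]
2.025 [-2.88352718e+01  2.19644555e+01  1.06017525e+02 -6.20631682e-03
  5.20058865e+01 -1.18731036e+02]
[-3.34047314e+00  1.93302286e+01  1.10363202e+02 -2.54444375e-14
  5.03065693e+01 -9.33404731e+01]
3.025 [-3.46719741e+00  1.93456378e+01  1.10337509e+02 -1.91813633e-02
  5.03048166e+01 -9.33904601e+01]
```

View pics/wt_c.png

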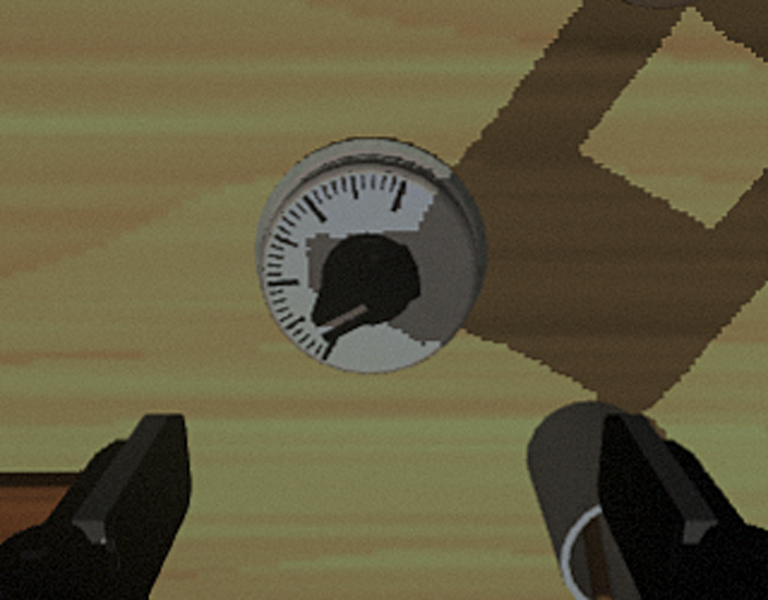

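View pics/wb_c.png

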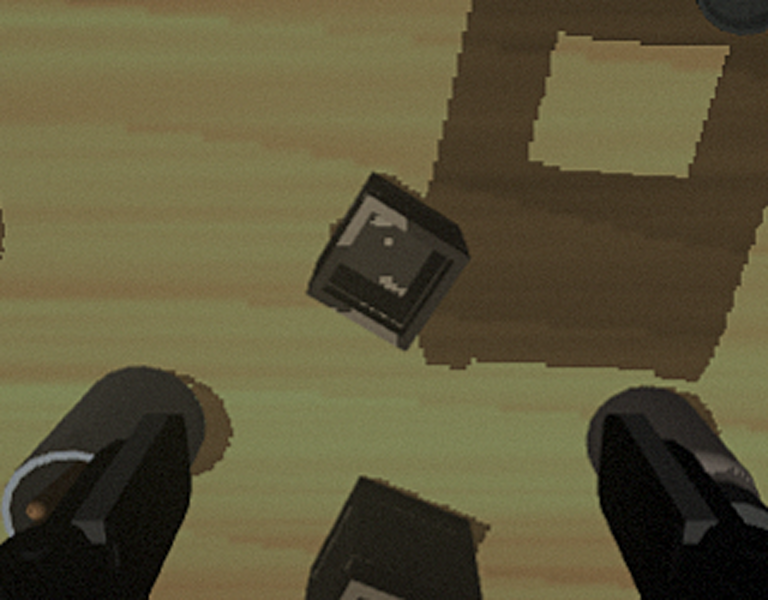

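The timer view (crop pixels) shows long marks at (330,347), (283,283), (316,208) and (400,195). Minutes run clockwise, so 0 is at (330,347) and 30 at (400,195). The pointer is near (340,320), a little past 0. The beaker view shows the rotated square at about (388,260). I'll fit both from depth plus these pixels.

```bash
python3 - <<'E'
from h import *
from scipy.optimize import least_squares
cp=ctrl.camera_params('wrist')
def f(c): return np.array(c,float)/2.4+[160,80]
w=np.load('pics/wb.npz');P=cloud(cp,w['T'],w['d'])
m=(P[...,2]>.05)&(P[...,2]<.067)&(np.hypot(P[...,0]-.52,P[...,1])<.05)
q=P[m]; print('rim',m.sum(),np.median(q[:,2]),cv2.minAreaRect((q[:,:2]*1000).astype(np.float32)))
w=np.load('pics/wt.npz');T=w['T'];P=cloud(cp,T,w['d'])
rim=onplane(cp,T,f([(263,285),(370,374),(295,347),(440,340),(270,235)]),.04)
s=least_squares(lambda c:np.hypot(*(rim[:,:2]-c).T)-.05,[.5,-.24]);print('c',s.x,s.fun)
near=(np.hypot(P[...,0]-s.x[0],P[...,1]-s.x[1])<.08)
g=P[near&(abs(P[...,2]-.04)<.004)];r=cv2.minEnclosingCircle((g[:,:2]*1000).astype(np.float32));print('face enc',r,len(g))
c=s.x
for n,a,b in(('0',(328,355),(337,338)),('10',(270,283),(298,283)),('20',(310,199),(323,221)),('30',(404,182),(397,207))):
    A=onplane(cp,T,f([a,b]),.04)[:,:2]; 
    print(n,[np.degrees(np.arctan2(*(x-c)[::-1])).round(1) for x in A],[np.linalg.norm(x-c).round(4) for x in A])
tp=np.load('pics/P.npy')
for n,Q in(('w',P),('t',tp)):
    k=(np.hypot(Q[...,0]-c[0],Q[...,1]-c[1])<.035)&(Q[...,2]>.068)&(Q[...,2]<.09)
    k=Q[k];print(n,len(k),np.median(k[:,2]),cv2.minAreaRect((k[:,:2]*1000).astype(np.float32)))
print('ptr',onplane(cp,T,f([(366,309),(325,330)]),.08))
k=(abs(tp[...,2]-.02)<.006)&(abs(tp[...,0]-.52)<.09)&(abs(tp[...,1]-.327)<.09);print('slab',cv2.minAreaRect((tp[k][:,:2]*1000).astype(np.float32)))
E
```

```text
rim 1166 0.059530235265011444 ((529.6973876953125, -4.043727874755859), (50.31828308105469, 50.4625129699707), 57.60565948486328)
c [ 0.51321507 -0.25039735] [-0.00089032  0.0009227   0.00146542 -0.00392087 -0.00299693]
face enc ((515.4425048828125, -252.2604217529297), 49.482147216796875) 4785
0 [np.float64(-26.4), np.float64(-26.1)] [np.float64(0.046), np.float64(0.0365)]
10 [np.float64(-82.3), np.float64(-79.4)] [np.float64(0.0458), np.float64(0.0334)]
20 [np.float64(-140.9), np.float64(-137.1)] [np.float64(0.0412), np.float64(0.0304)]
30 [np.float64(159.7), np.float64(157.9)] [np.float64(0.0419), np.float64(0.0307)]
w 767 0.07941577262624272 ((515.3836059570312, -252.3212432861328), (14.444825172424316, 44.240718841552734), 28.1422176361084)
t 118 0.08037242195201127 ((514.7833251953125, -250.61972045898438), (14.043771743774414, 45.23369216918945), 27.83835220336914)
ptr [[ 0.51720181 -0.25123527  0.08      ]
 [ 0.52605968 -0.26765726  0.08      ]]
slab ((520.1101684570312, 329.383544921875), (130.36268615722656, 127.68438720703125), 89.77396392822266)
```

Sizes agree: beaker rim 50.3×50.5 mm at z=0.0595, knob bar 14.4×44.2 mm at z=0.079, slab 130×128 mm. The flip will be two 90° steps, each tilting the tool from 45° one way to 45° the other about the jaw axis, with a regrasp on the bench while the beaker lies on its side. I'll check IK options and refine the timer's zero.

```bash
cat >> h.py <<'E'
def pose(g,hy,e,s=1,adv=.021):
    "grasp point g, horizontal heading hy deg, elevation e deg, jaw sign s -> TCP pos, R"
    hy,e=np.radians([hy,e]); h=np.array([np.cos(hy),np.sin(hy),0]); Z=np.array([0,0,1.])
    a=np.cos(e)*h+np.sin(e)*Z; x=s*np.cross(Z,h)
    return np.array(g)+adv*a, np.c_[x,np.cross(a,x),a]
E
python3 - <<'E'
from h import *
def show(n,g,hys,es):
    for hy in hys:
        for s in(1,-1):
            o=[]
            for e in es:
                p,R=pose(g,hy,e,s);q=ctrl.solve_ik(p,R);p[2]+=.12;q2=ctrl.solve_ik(p,R)
                o.append((np.round(q).astype(int).tolist() if q is not None else None, q2 is not None))
            if all(x[0] is not None and x[1] for x in o): print(n,hy,s,*[x[0] for x in o])
show('pick',[.5297,-.004,.035],[57.6,147.6,-122.4,-32.4],[-45,-90,-135])
show('slab',[.52,.329,.055],range(-180,180,30),[-45,-90,-135])
cp=ctrl.camera_params('wrist');T=np.load('pics/wt.npz')['T'];im=cv2.cvtColor(cv2.imread('pics/wt.png'),cv2.COLOR_BGR2GRAY).astype(float)
C=np.linalg.inv(T);K=np.array([[cp['fx'],0,cp['cx']],[0,cp['fy'],cp['cy']],[0,0,1]])
from scipy.ndimage import map_coordinates
th=np.radians(np.arange(-230,10,.5))
for c in((.5153,-.2522),(.5148,-.2510)):
  def prof(r):
    X=np.c_[c[0]+r*np.cos(th),c[1]+r*np.sin(th),np.full(len(th),.04)]
    uv=cv2.projectPoints(X,cv2.Rodrigues(C[:3,:3])[0],C[:3,3],K,np.array([cp['k1'],0,0,0.]))[0][:,0]
    return map_coordinates(im,[uv[:,1],uv[:,0]],order=1)
  for rs in((.042,.046),(.034,.038)):
    v=np.mean([prof(r) for r in np.linspace(*rs,5)],0)
    v=v-cv2.GaussianBlur(v[None],(0,0),12)[0]
    sc=[]
    for z in np.arange(-40,-15,.25):
        a=np.radians(z)-0.1*(np.arange(31) if rs[0]>.04 else np.array([0,10,20,30]))
        sc.append(np.interp(a,th,v).mean())
    i=np.argsort(sc)[:6]; print(c,rs,[(float(-40+.25*j),round(sc[j],1)) for j in i])
E
```

```text
pick 57.6 1 [-32, 46, 127, 84, 45, 99] [-4, 37, 116, 0, 27, -151] [15, 53, 94, -30, 72, -113]
pick 57.6 -1 [-32, 46, 127, 84, 45, -81] [-4, 37, 116, 0, 27, 29] [15, 53, 94, -30, 72, 67]
pick 147.6 1 [-13, 56, 85, 14, 83, 102] [-4, 37, 116, 0, 27, 119] [17, 48, 141, 224, 51, -82]
pick 147.6 -1 [-13, 56, 85, 14, 83, -78] [-4, 37, 116, 0, 27, -61] [17, 48, 141, 224, 51, 98]
pick -122.4 1 [15, 53, 94, -30, 72, 67] [-4, 37, 116, 0, 27, 29] [-32, 46, 127, 84, 45, -81]
pick -122.4 -1 [15, 53, 94, -30, 72, -113] [-4, 37, 116, 0, 27, -151] [-32, 46, 127, 84, 45, 99]
pick -32.4 1 [17, 48, 141, 224, 51, 98] [-4, 37, 116, 0, 27, -61] [-13, 56, 85, 14, 83, -78]
pick -32.4 -1 [17, 48, 141, 224, 51, -82] [-4, 37, 116, 0, 27, 119] [-13, 56, 85, 14, 83, 102]
slab -180 1 [21, 60, 70, 15, 93, 106] [29, 39, 104, 0, 37, 119] [46, 44, 130, 231, 41, -96]
slab -180 -1 [21, 60, 70, 15, 93, -74] [29, 39, 104, 0, 37, -61] [46, 44, 130, 231, 41, 84]
slab -150 1 [30, 62, 65, 0, 98, 90] [29, 39, 104, 0, 37, 89] [29, 44, 138, 179, 47, -90]
slab -150 -1 [30, 62, 65, 0, 98, -90] [29, 39, 104, 0, 37, -91] [29, 44, 13
[... 1756 characters left out ...]
)), (-16.25, np.float64(-22.2)), (-22.25, np.float64(-22.0)), (-16.5, np.float64(-21.7))]
(0.5153, -0.2522) (0.034, 0.038) [(-28.0, np.float64(-61.6)), (-28.25, np.float64(-61.6)), (-27.75, np.float64(-60.4)), (-28.5, np.float64(-60.2)), (-27.5, np.float64(-57.8)), (-28.75, np.float64(-57.5))]
(0.5148, -0.251) (0.042, 0.046) [(-27.25, np.float64(-26.9)), (-27.0, np.float64(-26.3)), (-27.5, np.float64(-25.5)), (-21.5, np.float64(-25.3)), (-38.5, np.float64(-25.2)), (-33.0, np.float64(-25.2))]
(0.5148, -0.251) (0.034, 0.038) [(-27.25, np.float64(-58.8)), (-27.5, np.float64(-58.3)), (-27.0, np.float64(-57.7)), (-27.75, np.float64(-55.7)), (-26.75, np.float64(-55.3)), (-28.0, np.float64(-52.3))]
```

The timer zero is at yaw −28.0°, so the bar at −62° means the dial starts near 0.59 rad. IK allows heading 57.6° for the pick and heading 90° for laying. Now I'll do the first 90° turn and lay the beaker on its side.

```bash
cat > a.py <<'E'
from h import *
Z=np.array([0,0,1.])
H=lambda y:np.array([np.cos(np.radians(y)),np.sin(np.radians(y)),0])
c=np.array([.5297,-.004,.030]); L=np.array([.50,0,.025]); h1,h2,s=57.6,90,-1
p1,R1=pose(c-.005*H(h1)+.005*Z,h1,-45,s)
pv,Rv=pose(L+[0,0,.15],h2,-90,s)
p2,R2=pose(L+.005*H(h2)+.005*Z,h2,-135,s)
for p,R in((p1-.1*R1[:,2],R1),(p1,R1),(p1+.12*Z,R1),(pv,Rv),(p2+.1*Z,R2),(p2,R2),(p2-.1*R2[:,2],R2)):
    print(np.round(ctrl.solve_ik(p,R)))
ctrl.goto(p1-.1*R1[:,2],R1); ctrl.gripper_to(.085)
print('near',ctrl.line_to(p1,speed=.12,f_stop=12))
ctrl.gripper_to(.03,40); print('gap',ctrl.read_finger_gap())
ctrl.line_to(p1+.12*Z,speed=.12); print('gap',ctrl.read_finger_gap())
ctrl.goto(pv,Rv); ctrl.goto(p2+.1*Z,R2)
ctrl.line_to(p2+.015*Z,speed=.1)
print('touch',ctrl.line_to(p2-.004*Z,speed=.02,f_stop=3),ctrl.read_ee_pos()-p2,ctrl.read_time_s())
ctrl.sleep(.3); print(ctrl.read_ft_force())
im,_=ctrl.camera('scene'); cv2.imwrite('pics/s1.png',cv2.resize(im[120:320,150:470,::-1],None,fx=2,fy=2))
E
python3 a.py
```

```text
[-42.  38. 127.  67.  49. -70.]
[-33.  46. 127.  83.  45. -81.]
[-33.  31. 126.  69.  49. -60.]
[ -3.  22. 115.  -0.  43.  -3.]
[ 24.  39. 112. -48.  61.  60.]
[ 24.  49. 113. -53.  55.  69.]
[ 30.  43. 108. -43.  63.  62.]
near False
gap 0.04991533351502366
gap 0.04952449087090413
touch True [-9.00427455e-05 -1.09502728e-04  6.33353948e-04] 10.825
[-0.01460549  0.91599421  6.3211813 ]
```

View pics/s1.png

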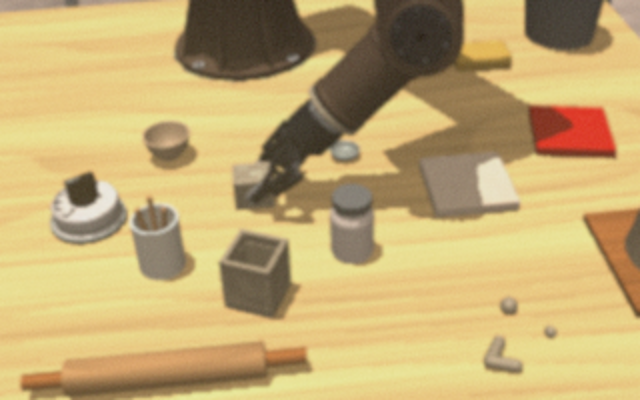

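The first turn worked: the beaker lies on the bench at about (255,185) in the crop, with the tool leaning to the right and the jar, bowl, spoon and pot clear. Next I'll regrasp from the other side, do the second 90° turn and place it on the slab.

```bash
cat > b.py <<'E'
from h import *
Z=np.array([0,0,1.]); h=90; s=-1; Y=np.array([0,1.,0])
L=np.array([.50,0,.025]); S=np.array([.5201,.3294,.050])
R2=ctrl.read_orientation(); p2=ctrl.read_ee_pos()
pv,Rv=pose(L+[0,0,.15],h,-90,s)
p3,R3=pose(L+.005*Z,h,-45,s); pw,Rw=pose(S+[0,0,.14],h,-90,s); p4,R4=pose(S+.005*Y,h,-135,s)
for p,R in((p3-.1*R3[:,2],R3),(p3,R3),(p3+.12*Z,R3),(pw,Rw),(p4+.1*Z,R4),(p4,R4),(p4-.12*R4[:,2],R4)):
    print(np.round(ctrl.solve_ik(p,R)))
ctrl.gripper_to(.08); ctrl.line_to(p2-.1*R2[:,2],speed=.12)
ctrl.goto(pv,Rv); ctrl.goto(p3-.1*R3[:,2],R3)
print('near',ctrl.line_to(p3,speed=.12,f_stop=12))
ctrl.gripper_to(.03,40); print('gap',ctrl.read_finger_gap())
ctrl.line_to(p3+.12*Z,speed=.12); print('gap',ctrl.read_finger_gap())
ctrl.goto(pw,Rw); ctrl.goto(p4+.1*Z,R4)
im,_=ctrl.camera('scene'); cv2.imwrite('pics/s2a.png',im[:,:,::-1])
ctrl.line_to(p4+.015*Z,speed=.1)
print('touch',ctrl.line_to(p4-.005*Z,speed=.02,f_stop=3),ctrl.read_ee_pos()-p4,ctrl.read_time_s())
ctrl.sleep(.3); print(ctrl.read_ft_force(),ctrl.read_finger_gap())
im,_=ctrl.camera('scene'); a=cv2.imread('pics/s2a.png')[100:300,250:570]; b=im[100:300,250:570,::-1]
cv2.imwrite('pics/s2.png',cv2.resize(np.vstack([a,b]),None,fx=1.5,fy=1.5))
E
python3 b.py
```

```text
[-35.  43. 108.  39.  65. -64.]
[-29.  49. 113.  48.  56. -71.]
[-29.  37. 112.  43.  65. -60.]
[ 30.  29. 100.   0.  52.  30.]
[ 46.  50.  79. -29.  87.  57.]
[ 46.  57.  80. -30.  80.  61.]
[ 50.  56.  68. -27.  94.  58.]
near False
gap 0.0495098813912442
gap 0.04979183341576566
touch True [-1.56035476e-04 -7.42909884e-05  1.13548069e-03] 21.1333
[-0.74532459  1.48578032  6.26190134] 0.04987460670246754
```

View pics/s2.png

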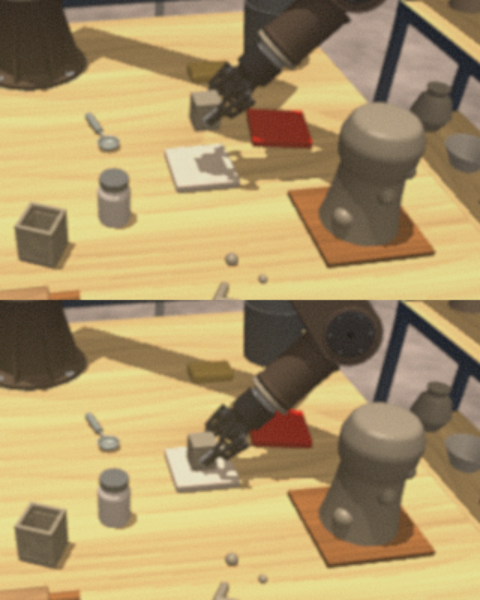

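Both views show the beaker inverted (closed floor up) and now touching the slab near its middle. I'll let go, check it from the wrist camera, and then continue to the timer if it checks out.

```bash
cat > c.py <<'E'
from h import *
R=ctrl.read_orientation();p=ctrl.read_ee_pos()
ctrl.gripper_to(.08); ctrl.line_to(p-.12*R[:,2],speed=.12)
Rd=np.array([[0,1,0],[1,0,0],[0,0,-1.]])
q,Rw=pose([.50,.31,.23],90,-90,-1); ctrl.goto(q,Rw); 
T=wristT(); im,d=ctrl.camera('wrist'); cv2.imwrite('pics/w3.png',im[:,:,::-1])
P=cloud(ctrl.camera_params('wrist'),T,d)
def rect(lo,hi): 
    m=(P[...,2]>lo)&(P[...,2]<hi)&(abs(P[...,0]-.52)<.085)&(abs(P[...,1]-.329)<.085);k=P[m];A=np.c_[k[:,:2],np.ones(len(k))]
    print(len(k),cv2.minAreaRect((k[:,:2]*1000).astype(np.float32)),np.linalg.lstsq(A,k[:,2],rcond=None)[0][:2],np.median(k[:,2]))
rect(.07,.09);rect(.012,.028)
a,_=ctrl.camera('scene'); cv2.imwrite('pics/s3.png',np.hstack([cv2.resize(a[160:260,340:440,::-1],(400,400)),cv2.resize(im[50:350,170:470,::-1],(400,400))])); print(ctrl.read_time_s())
E
python3 c.py
```

```text
2893 ((519.7666625976562, 329.6935729980469), (50.076969146728516, 50.21070861816406), 89.96887969970703) [ 0.0015215  -0.01450678] 0.07970566121158701
9805 ((522.436279296875, 329.5246276855469), (129.35562133789062, 131.3321533203125), 89.88507843017578) [ 0.00086634 -0.0010255 ] 0.01964037008962899
24.0167
```

View pics/s3.png

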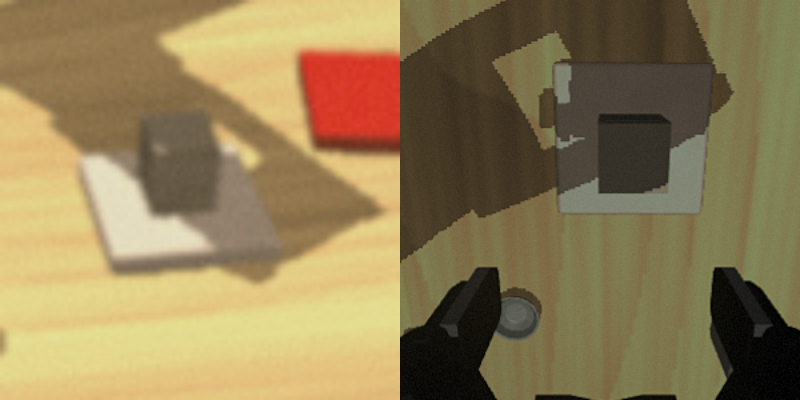

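The beaker stands floor up with its top at z=0.080, level within about 0.015 rad and 3 mm off the slab's middle. Now the timer.

```bash
cat > d.py <<'E'
from h import *
c=np.array([.5152,-.2517]); zero=-28.; psi=28.
def R(ps):
    a=np.radians(ps);x=np.array([np.cos(a),np.sin(a),0]);z=np.array([0,0,-1.]);return np.c_[x,np.cross(z,x),z]
up=np.r_[c,.2];g=np.r_[c,.0535]
ctrl.goto(up,R(psi)); print(ctrl.read_qpos().round(1)); ctrl.gripper_to(.045)
print(ctrl.line_to(g,speed=.12,f_stop=10)); ctrl.gripper_to(.004,35); print('gap',ctrl.read_finger_gap())
q=ctrl.solve_ik(g,R(psi)); print(q.round(1))
bar0=psi-90
def dial(v):
    b=zero-np.degrees(v); w=q.copy(); w[5]+=bar0-b; ctrl.movej(w); ctrl.sleep(.3); print(v,w[5].round(1),ctrl.read_qpos()[5].round(1),ctrl.read_wrist_torque()[2].round(3),ctrl.read_ft_force().round(1))
dial(3.13); dial(2.0)
ctrl.gripper_to(.045); ctrl.line_to(ctrl.read_ee_pos()+[0,0,.14],speed=.15)
R2=np.array([[0,1,0],[1,0,0],[0,0,-1.]])
ctrl.goto([.50,-.24,.20],R2)
T=wristT();im,d=ctrl.camera('wrist');cv2.imwrite('pics/w4.png',im[:,:,::-1])
P=cloud(ctrl.camera_params('wrist'),T,d);k=P[(np.hypot(P[...,0]-c[0],P[...,1]-c[1])<.035)&(P[...,2]>.068)&(P[...,2]<.09)]
print(cv2.minAreaRect((k[:,:2]*1000).astype(np.float32)))
cv2.imwrite('pics/w4_c.png',cv2.resize(im[110:260,240:400,::-1],None,fx=4,fy=4,interpolation=cv2.INTER_CUBIC)); print(ctrl.read_time_s())
a,_=ctrl.camera('scene');cv2.imwrite('pics/s4.png',a[:,:,::-1])
E
python3 d.py
```

```text
[-29.   23.4 103.6   0.   53.  -57. ]
False
gap 0.013282626119590368
[-29.1  34.9 109.7  -0.   35.3 -57.1]
3.13 88.3 88.2 0.011 [ 0.3 -0.9  6.3]
2.0 23.5 23.5 0.072 [-0.9  0.   6.1]
((515.2793579101562, -252.60060119628906), (44.1400032043457, 14.735414505004883), 37.90121078491211)
35.9333
```

View pics/w4_c.png

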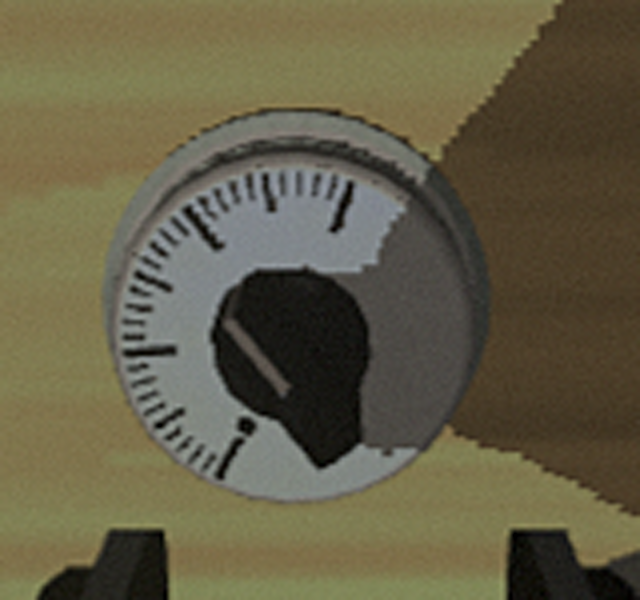

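View pics/s4.png

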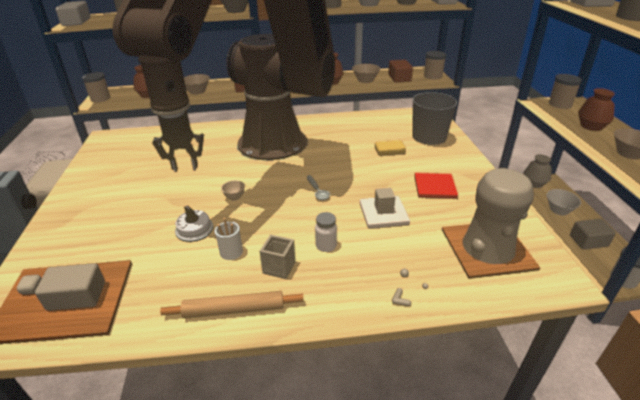

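The dot confirms 0 at (245,425) in the crop, and the pointer at (228,320) lines up with the 20 mark at (205,225). The bar axis measures −142.1°, which is dial ≈ 1.99. The scene view shows the beaker inverted on the slab and the bystanders in place, so I'm handing in.

```bash
python3 -c "
from cell import ctrl
ctrl.hand_in(); print(ctrl.read_time_s())"
```

```text
the job is handed in; nothing more can be done
the job is handed in; nothing more can be done
```

The job is handed in: the beaker stands mouth down on the white slab and the timer is set to 20 minutes. The robot clock read about 36 s at the last check, against the 72 s limit.

- **Beaker:** I turned it over in two 90° steps, laying it on its side on the bench in between to regrasp. After I let go, it stood level to about 0.015 rad, about 3 mm off the slab's middle, with its top at the expected 80 mm.
- **Timer:** I turned the knob to a commanded 3.13 rad, then back to 2.0 rad, and let go. Afterwards the wrist camera showed the knob at about 1.99 rad, with the pointer in line with the 20 mark. I did not check the 3.13 rad peak with a picture; the wrist joint reached its target within 0.1° while gripping the bar.
- **Bystanders:** the pot, jar, bowl and spoon looked unmoved in the last scene picture, but I did not measure them.

No check failed. My first hand-read of the timer's centre and marks was off by up to about 3 mm and 5°, so I used the depth and mark fit (zero at −28°) instead.

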